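# Change over the mount at the specimen dispenser

### The arm

A 6-joint arm with a two-finger parallel gripper is mounted at the origin on the work surface. World frame = base frame: x ahead of the robot, y to its left, z up, the work surface at z = 0. Lengths are in m, angles in rad, forces in N, time in s.
With the tool pointing down it reaches from about 0.275 to 1 m from the base axis. Payload 8.4 kg.
Tool frame: the origin (TCP) lies between the finger pads; the fingertips stand 22 mm ahead of it and the grasp point (between the pads) lies 3 mm ahead of it (r.tips_ahead is the distance from the TCP to the fingertips, in m); z points along the fingers, y is the line along which they close (so a half turn about z gives the same grasp; the last joint's range is limited). The gripper opens to 85 mm and grips with 20 to 120 N. Pads are 22 mm wide; open, the fingers measure 114 mm over their backs; the gripper's body (76 mm by 85 mm) begins 54 mm behind the grasp point. The pads swing forward as they close: fully open they stand 13 mm farther back than shut.
Start: joints at [1.274, 0.353, 1.633, -0, 1.155, -0.002], TCP at [0.182, 0.598, 0.214] pointing down, gripper open.
Joint ranges: [-2.63, 2.63], [-0.92, 2.1], [0.06, 2.66], [-1.3, 4.44], [0, 2.69], [-3.02, 3.02]. Speed limits (rad/s): [2.22, 2.22, 2.79, 3.14, 3.14, 3.14].

### API

Orientations are given as a 3x3 rotation matrix whose columns are the frame's x, y, z axes.
In Python, from station import r gives the robot as it stands.
- The arm moves only by the tool drive_tool, never from a script. Its argument "motion" is a list of rows, each an object with "delta_pos": the shift along the world's x, y, z in m, a list of three; "rot": the turn, a rotation vector about the world's x, y, z in degrees, a list of three. In form: [{"delta_pos": [dx, dy, dz], "rot": [wx, wy, wz]}, ...]. A call has 1 to 20 rows; each row shifts and turns the commanded pose from where the row before left it; what a row does not reach is not made up. A row lasts 1/8 s, in which the tool goes at most 62.5 mm and 10.7 degrees, less where a joint would pass 70% of its speed; a pose out of reach is approached as far as the arm can. A call with a gripper value outside its range is refused whole. "gripper" is the closure, from 0 (fully open) to 1 (shut), set as the call begins (left out, the last holds). The fingers move at their own pace and stop on an object; "force" is the grip in N (left out, the last holds). Time passes only in rows, so rows that do not move let the fingers close. It gives the time, the measured TCP pose, the force, the opening and the grip force at its end, in the units of the state.
- r.get_obs(): the state, without advancing time (a new reading comes with each control period).
- r.read_camera(name): name is "scene" or "top" or "wrist"; returns a dict with "image" (420x560x3 uint8, red, green, blue), "z_map" (420x560 float32, m along the optical axis (not along the pixel's ray), 0 where there is no reading), "K" (3x3 intrinsics, pixels), "dist" ([k1, k2, p1, p2, k3] as OpenCV has them; the pictures are not rectified), "pose" (4x4, takes a point from camera to world coordinates); the wrist camera has in their place "T_tool_cam" (4x4, takes a point from camera to tool coordinates, whose origin is the TCP and whose axes are the flange's). Camera axes: x right, y up, looking along -z (the intrinsics and any distortion apply to the point x, -y, -z); pixel columns grow to the right and rows downward; lengths in m; the calibration is good to about 2 mm. A picture is of the moment at which its call begins: read the wrist's pose just before it.
- r.job_done(): hands the job in; it is judged then, once.
Trained networks look in a picture, given as the dict that the camera call returned (one of the last four; its "shot" number tells which), for a name from the list of things; names that differ only in an ending like _2 or _b are one class to them, and where a whole thing is asked for, a point or a joint stands for the part that bears it (a point fixed in the world has none). Each returns a list of dicts, best first, with "conf" (0 to 1); they miss things now and then, are a little off and sometimes report something else, mostly with a low value. They report only what shows in the picture. A call takes as long as a camera call. They do not tell look-alikes from the thing itself.
- r.spot_in(picture, target): "point" ([column, row] in pixels, amid what is visible of it).
- r.cut_out(picture, target): "mask" (420x560 bool, what is visible of it) and "point" ([column, row] in pixels, amid what is visible of it).
- r.landmark_of(picture, target): "point" ([column, row] in pixels: a listed point, or the origin of a listed thing).
The state is a dict: "time": time; "joint_pos": joint angles; "joint_velocities": joint speeds; "tau": joint torques, N m; "ee_pos": TCP position; "tool_rot": TCP orientation; "force": force on the tool from outside, world axes, zero at the start; "torque": the same for the moment, N m; "width": finger opening in m; "grasp_force": force on a finger pad.
Only numpy, scipy, OpenCV 4.12 (cv2) and the standard library are available. Lean on these libraries where they do the work, as an engineer would, in place of code of your own. Each camera call takes 0.05 s, during which the arm holds its last target. There are 200 camera calls.

### The job

The blue-capped mount standing at the stop of the specimen dispenser has been examined: take it off and set it down, not drop it, cap up in a free spot of the aluminium tray with the other blue ones. Then take the push bar and with it push the lowest white-capped mount out from under the stack, right along the run-out until it touches the yellow stop; draw the bar back out so that the rest of the stack drops down onto the deck. Finally lay the bar flat on the open bench, leaving the bottle, the jar, the objective, the slide case and the mounts in the tray where they stand.

Things in the scene. Friction and masses are not known exactly. Their poses are not given: they have to be found in the camera images.
- dispenser: gravity-fed specimen dispenser, fixed to the bench. Origin on the bench under the middle of its column; y points along the run-out to the stop (the way mounts are pushed out), x across, z up. Grey base 66 mm wide (x), y = -28 to +108 mm, flat deck 25 mm above the bench. Run-out rails 4 mm high over the deck, inner faces x = +-21.4, outer +-25.4 mm, from the column to the stop
- column_top (a point): middle of the column's open top, 119 mm above the bench. The column: clear plates with outer faces at x = +-27.3 mm, y = -23 to +23 mm, and inside them four upright 8 mm steel guide rods at x = +-17, y = +-18.6 mm. The two front rods end 23 mm above the deck, so just one mount slides out underneath
- rear_gap (a point): middle of the 26 mm wide gap between the two rear guide rods, 10 mm above the deck (half the height of the lowest mount), 18.6 mm behind the column's middle. The rear rods stand on the deck, the gap is open over the full height: the push bar goes in here along the dispenser's +y. Mounts cannot pass it
- column (a point): point on the deck in the middle of the column (25 mm above the bench): the place of the lowest mount's underside
- stop (a point): point on the deck at the inner face of the yellow stop (a bar 6 mm high and 6 mm thick across the end of the run-out), 100 mm along y from the column's middle. A mount touching the stop has its centre 80 mm from the column's middle; this is the pick-up place
- white_1: resin mount, upright cylinder 40 mm in diameter and 20 mm high, 50 g (give or take a third), dark red below and a white cap (top 6 mm); the lowest one of the stack in the column, standing on the deck. Origin at the centre of its underside, z up through the cap
- white_2: resin mount, upright cylinder 40 mm in diameter and 20 mm high, 50 g (give or take a third), dark red below and a white cap (top 6 mm); second from below in the stack; origin as for white_1
- white_3: resin mount, upright cylinder 40 mm in diameter and 20 mm high, 50 g (give or take a third), dark red below and a white cap (top 6 mm); third from below; origin as for white_1
- white_4: resin mount, upright cylinder 40 mm in diameter and 20 mm high, 50 g (give or take a third), dark red below and a white cap (top 6 mm); top one of the stack; origin as for white_1
- blue_old: resin mount, upright cylinder 40 mm in diameter and 20 mm high, 50 g (give or take a third), dark red below and a blue cap (top 6 mm); the examined mount, standing on the run-out at the stop. Origin at the centre of its underside, z up through the cap
- tray: shallow open aluminium tray for examined mounts, fixed to the bench, outside 200 x 130 x 12 mm (x, y, z), walls 4 mm; origin under its centre on the bench; the grey lining on which mounts stand is 5 mm above the bench
- blue_a: resin mount, upright cylinder 40 mm in diameter and 20 mm high, 50 g (give or take a third), dark red below and a blue cap (top 6 mm); already in the tray, loose; origin at the centre of its underside
- blue_b: resin mount, upright cylinder 40 mm in diameter and 20 mm high, 50 g (give or take a third), dark red below and a blue cap (top 6 mm); already in the tray, loose; origin at the centre of its underside
- push_bar: push bar, 100 g, 190 mm long, lying flat on the bench: aluminium blade 14 x 14 mm, orange handle 20 mm wide, 24 mm high, undersides flush. x runs along it to the blade's tip, z up. Origin on the underside in the handle, 140 mm behind the tip; handle x = -50 to +25 mm, bare blade +25 to +140 mm. Gripped at the origin, the gripper stays behind the column when the tip pushes a mount to the stop
- bar_tip (a point): middle of the push bar's front end face, 140 mm ahead of push_bar's origin and 7 mm above its underside
- suspension: bystander: white bottle with a red cap, 52 mm in diameter, 120 mm high, loose; origin under its centre
- objective: bystander: spare microscope objective standing on end, chrome with a yellow band, 31 mm in diameter, 56 mm high, loose, fragile; origin under its centre
- jar: bystander: squat green jar with a black lid, 44 mm in diameter, 45 mm high, loose, standing near the push bar's handle; origin under its centre
- slide_case: bystander: dark wooden slide case 40 x 90 x 22 mm (x, y, z), loose; origin under its centre
Things that resemble listed ones, but are neither listed nor needed, are in the scene too. Of the things that look like the tray, take the one that is farthest from the robot's base at the start. Leave any turquoise look-alike of the blue_old alone.

How it is judged:
On the way, in this order (a step that is already met when the one before it is completed fails the run):
1. the examined mount stands cap up in the tray, let go (x of blue_old in the frame of tray between -0.082 and 0.082 m and y of blue_old in the frame of tray between -0.047 and 0.047 m and z of blue_old in the frame of tray below 0.01 m and angle between blue_old's own z axis and vertical below 0.12 rad and contact force between the fingers and blue_old below 0.1 N and linear speed of blue_old below 0.02 m/s), for 0.2 s.
2. the lowest white mount has been pushed out to the stop, with the push bar through the column behind it (y of white_1 in the frame of dispenser between 0.074 and 0.086 m and z of white_1 in the frame of dispenser between 0.02 and 0.031 m and angle between white_1's own z axis and vertical below 0.1 rad and y of bar_tip in the frame of dispenser above 0.03 m), for 0.1 s.
3. the bar is drawn out of the column again and the stack has dropped onto the deck (y of bar_tip in the frame of dispenser below -0.02 m and horizontal distance between each of white_2, white_3, white_4 and column below 0.006 m and z of white_2 in the frame of dispenser between 0.02 and 0.03 m and angle between each of white_2, white_3, white_4's own z axis and vertical below 0.1 rad and z of white_3 in the frame of dispenser between 0.04 and 0.05 m and z of white_4 in the frame of dispenser between 0.06 and 0.07 m), for 0.2 s.
At the end, for the whole second after the job is handed in: The examined mount stands cap up on the tray's floor; the once lowest white mount stands on the run-out within 6 mm of the stop; the other three are stacked upright in the column, one place lower (5 mm); the push bar lies flat on the bench itself; all at rest (x of blue_old in the frame of tray between -0.082 and 0.082 m and y of blue_old in the frame of tray between -0.047 and 0.047 m and z of blue_old in the frame of tray below 0.01 m and angle between blue_old's own z axis and vertical below 0.12 rad and y of white_1 in the frame of dispenser between 0.074 and 0.086 m and z of white_1 in the frame of dispenser between 0.02 and 0.031 m and angle between each of white_1, white_2, white_3, white_4's own z axis and vertical below 0.1 rad and horizontal distance between each of white_2, white_3, white_4 and column below 0.006 m and z of white_2 in the frame of dispenser between 0.02 and 0.03 m and z of white_3 in the frame of dispenser between 0.04 and 0.05 m and z of white_4 in the frame of dispenser between 0.06 and 0.07 m and height (world z) of push_bar below 0.0115 m and height (world z) of bar_tip below 0.011 m and angle between push_bar's own x axis and vertical between 1.5 and 1.64 rad and linear speed of each of blue_old, white_1, white_2, white_4, push_bar below 0.02 m/s); the robot touches nothing.
It fails at once if a bystander (bottle, jar, objective, slide case, a mount already in the tray) is shifted by more than 15 mm or tipped (distance of any of suspension, objective, slide_case, jar, blue_a, blue_b from where it was at the start of the episode above 0.015 m or angle between any of suspension, objective, jar, blue_a, blue_b's own z axis and vertical above 0.3 rad).
It fails at once if more than the lowest mount comes out of the column (horizontal distance between any of white_2, white_3, white_4 and column above 0.015 m).
It fails at once if the examined mount is dropped (falls freely, faster than 0.35 m/s) rather than set down (contact force between the fingers and blue_old below 0.05 N and linear speed of blue_old above 0.35 m/s).
It also fails if it takes over 72 s, if anything falls off the work surface, if the arm or the gripper's body presses on something with over 40 N, if the wrist force passes 120 N, or if a joint passes its speed limit or range.

## Working session

There is one attempt and no reset: what is moved stays moved. The work goes in short steps, Python scripts to look and compute and a tool call to move; the robot and the scene stay as the last step left them, time stands still between calls to the robot, and variables do not carry over. Pictures are saved under pics/ and viewed, at most 10 in all, crops included, and the job is handed in when it is done.

Besides the shell and the picture viewer there is one more tool, called after "Emit:" by a JSON object that holds its "api" and its "payload", one argument or row to a line. drive_tool: Moves the arm, as the interface text tells. Its arguments: {"type":"object","properties":{"motion":{"type":"array","items":{"type":"object","properties":{"delta_pos":{"type":"array","items":{"type":"number"}},"rot":{"type":"array","items":{"type":"number"}}}}},"gripper":{"type":"number"},"force":{"type":"number"}},"required":["motion"]}

```bash
mkdir -p pics
cat > h.py <<'E'
import numpy as np, cv2
from station import r
def save(c,f): cv2.imwrite('pics/'+f,cv2.cvtColor(c['image'],cv2.COLOR_RGB2BGR))
def pose(c):
    if 'pose' in c: return np.array(c['pose'])
    o=c['obs']; T=np.eye(4);T[:3,:3]=o['tool_rot'];T[:3,3]=o['ee_pos']
    return T@np.array(c['T_tool_cam'])
def snap(n):
    o=r.get_obs(); c=r.read_camera(n); c['obs']=o; return c
def rays(c,px):
    u=cv2.undistortPoints(np.array(px,float).reshape(-1,1,2),np.array(c['K']),np.array(c['dist']))[:,0]
    return np.c_[u[:,0],-u[:,1],-np.ones(len(u))]
def at_z(c,px,z):
    T=pose(c); d=rays(c,px)@T[:3,:3].T; o=T[:3,3]
    return o+d*((z-o[2])/d[:,2])[:,None]
def depth_pts(c,mask):
    v,u=np.nonzero(mask&(c['z_map']>0)); d=rays(c,np.c_[u,v])*c['z_map'][v,u][:,None]
    T=pose(c); return d@T[:3,:3].T+T[:3,3]
E
python3 - <<'E'
from h import *
a=snap('top');b=snap('scene')
im=np.hstack([a['image'],b['image']]);
save(a,'top.png');save(b,'scene.png')
print(a['pose'],a['K'])
for n in ['dispenser','tray','blue_old','white_1','push_bar','suspension','objective','jar','slide_case']:
    for x in r.cut_out(a,n):
        P=depth_pts(a,x['mask'])
        if len(P): print(n,round(x['conf'],2),np.round(x['point']),np.round(np.median(P,0),3),'min',np.round(np.percentile(P,3,axis=0),3),'max',np.round(np.percentile(P,97,axis=0),3))
for n in ['column_top','rear_gap','column','stop','bar_tip','push_bar','tray','dispenser']:
    for x in r.landmark_of(a,n): print('L',n,round(x['conf'],2),np.round(x['point'],1))
E
```

```text
[[ 0.02225476  0.99247654 -0.12039536  0.33335492]
 [-0.99973523  0.02279677  0.00312628  0.02843352]
 [ 0.00584738  0.12029391  0.9927211   1.14094732]
 [ 0.          0.          0.          1.        ]] [[440.33093051   0.         277.13980542]
 [  0.         440.33093051 204.32111004]
 [  0.           0.           1.        ]]
dispenser 0.67 [288. 182.] [0.532 0.    0.025] min [ 0.499 -0.059 -0.002] max [0.581 0.068 0.118]
tray 0.67 [154. 206.] [0.461 0.346 0.004] min [ 0.367  0.28  -0.001] max [0.555 0.415 0.012]
tray 0.64 [128. 312.] [0.191 0.386 0.004] min [0.099 0.322 0.   ] max [0.288 0.447 0.012]
blue_old 0.74 [270. 174.] [0.541 0.039 0.044] min [0.528 0.027 0.04 ] max [0.556 0.051 0.048]
blue_old 0.55 [256. 134.] [0.652 0.087 0.018] min [0.636 0.07  0.007] max [0.67  0.103 0.022]
blue_old 0.52 [303. 177.] [ 0.53  -0.037  0.103] min [ 0.515 -0.054  0.099] max [ 0.546 -0.021  0.106]
white_1 0.7 [306. 176.] [ 0.531 -0.037  0.103] min [ 0.514 -0.055  0.087] max [ 0.547 -0.02   0.107]
white_1 0.3 [271. 173.] [0.543 0.04  0.044] min [0.526 0.024 0.029] max [0.561 0.057 0.048]
pus
[... 442 characters left out ...]
042] min [ 0.387 -0.295  0.01 ] max [ 0.421 -0.262  0.047]
jar 0.48 [305. 176.] [ 0.531 -0.037  0.103] min [ 0.515 -0.054  0.1  ] max [ 0.546 -0.021  0.106]
slide_case 0.82 [313. 232.] [ 0.405 -0.073  0.02 ] min [ 0.386 -0.116  0.015] max [ 0.424 -0.032  0.024]
L column_top 0.9 [303.4 173.5]
L column_top 0.19 [431.2 225.2]
L rear_gap 0.75 [308.8 182.1]
L column 0.65 [298.5 182.9]
L stop 0.78 [264.1 171.7]
L bar_tip 0.84 [446.6 276.7]
L push_bar 0.8 [429.6 224.7]
L push_bar 0.52 [354.  147.1]
L push_bar 0.44 [299.5 179.4]
L push_bar 0.33 [314.8 229.4]
L push_bar 0.16 [270.  174.1]
L tray 0.85 [154.  205.7]
L tray 0.66 [129.3 308.9]
L dispenser 0.83 [300.7 182.4]
L dispenser 0.59 [447.9 276.5]
```

View pics/top.png

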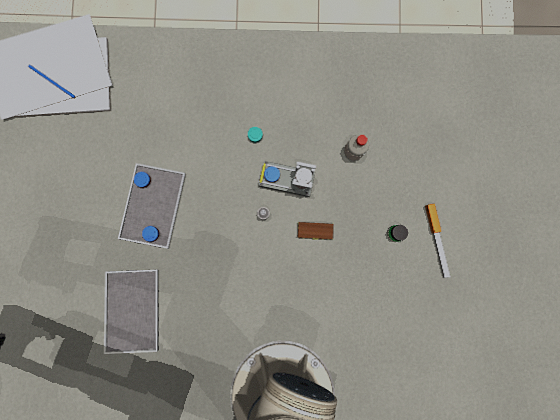

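View pics/scene.png

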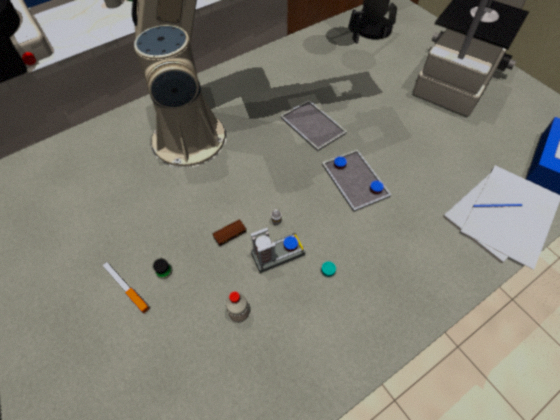

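The two tray look-alikes are at top-view (154,206), 0.58 m from the base and holding the two blue mounts, and (128,312), 0.43 m away and empty. The farther one at (154,206) is meant. Blue-capped candidates are (270,174), on the run-out at the stop and so blue_old, and (256,134), turquoise on the bench, to be left alone. I'll confirm in a crop.

Run:
```python
from h import *
a=snap('top')
cv2.imwrite('pics/crop.png',cv2.cvtColor(cv2.resize(a['image'][115:260,110:330],None,fx=3.6,fy=3.6,interpolation=cv2.INTER_CUBIC),cv2.COLOR_RGB2BGR))
w=snap('wrist');save(w,'w0.png')
o=w['obs'];print(np.round(o['tool_rot'],3),o['ee_pos'],np.round(w['T_tool_cam'],3),w['K'][0],o['width'])
for n in ['column_top','stop','bar_tip','push_bar','tray']:
    p=r.landmark_of(a,n)[0]['point']; z={'column_top':.119,'stop':.025,'bar_tip':.007}.get(n,0)
    print(n,np.round(at_z(a,[p],z),4))
# tray & caps
for n in ['tray']:
    m=r.cut_out(a,n)[0]['mask'].astype(np.uint8); c=max(cv2.findContours(m,0,2)[0],key=cv2.contourArea)
    print(np.round(at_z(a,cv2.boxPoints(cv2.minAreaRect(c)),.012),3))
for x in r.cut_out(a,'blue_a'): print(x['conf'],at_z(a,[x['point']],.025 ))
hsv=cv2.cvtColor(a['image'],cv2.COLOR_RGB2HSV)
m=cv2.inRange(hsv,(100,150,80),(125,255,255)); n,l,s,ce=cv2.connectedComponentsWithStats(m)
for i in range(1,n):
    if s[i,4]>60: print('blue',ce[i],s[i,4],np.round(at_z(a,[ce[i]],.025),4),np.round(at_z(a,[ce[i]],.045),4))
```

```text
[[-0.957  0.291  0.   ]
 [ 0.291  0.957  0.   ]
 [-0.     0.    -1.   ]] [0.18158923 0.59804488 0.2144931 ] [[-0.001  0.964  0.267  0.067]
 [ 1.     0.001  0.    -0.001]
 [-0.     0.267 -0.964 -0.158]
 [ 0.     0.     0.     1.   ]] [348.93843652   0.         275.35475736] 0.08533839404709608
column_top [[ 0.5287 -0.0427  0.119 ]]
stop [[ 0.5494 -0.0404  0.025 ]]
bar_tip [[ 0.2983 -0.4073  0.007 ]]
push_bar [[ 0.4311 -0.3743  0.    ]]
tray [[0.1927 0.3853 0.    ]]
[[0.296 0.457 0.012]
 [0.299 0.325 0.012]
 [0.097 0.313 0.012]
 [0.095 0.442 0.012]]
0.73 [[0.39132373 0.34080399 0.025     ]]
0.71 [[0.52562869 0.36621916 0.025     ]]
blue [52.11016949 81.54237288] 118 [[0.7777 0.6188 0.025 ]] [[0.7697 0.6082 0.045 ]]
blue [141.39344262 179.04918033] 183 [[0.5258 0.3736 0.025 ]] [[0.5224 0.3674 0.045 ]]
blue [149.73224044 233.3442623 ] 183 [[0.3876 0.3445 0.025 ]] [[0.3866 0.3389 0.045 ]]
```

View pics/crop.png

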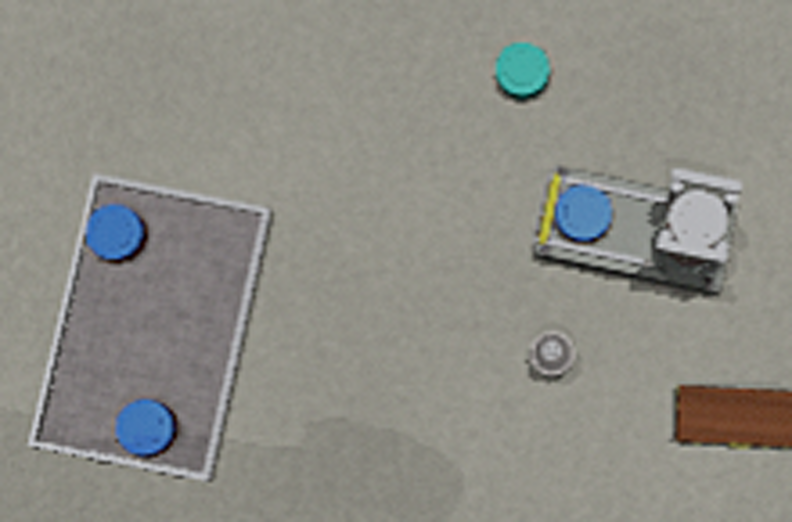

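Crop confirms it: the tray with two blue mounts is at left, and blue_old at (583,212) touches the yellow stop at (550,210). The turquoise one at (522,70) stays untouched. Moving over the dispenser.

Emit:
{"api": "drive_tool", "payload": {
  "motion": [
    {"delta_pos": [0.0256,-0.0413,0.001],"rot": [0,0,-5.8]},
    {"delta_pos": [0.0256,-0.0413,0.001],"rot": [0,0,-5.8]},
    {"delta_pos": [0.0256,-0.0413,0.001],"rot": [0,0,-5.8]},
    {"delta_pos": [0.0256,-0.0413,0.001],"rot": [0,0,-5.8]},
    {"delta_pos": [0.0256,-0.0413,0.001],"rot": [0,0,-5.8]},
    {"delta_pos": [0.0256,-0.0413,0.001],"rot": [0,0,-5.8]},
    {"delta_pos": [0.0256,-0.0413,0.001],"rot": [0,0,-5.8]},
    {"delta_pos": [0.0256,-0.0413,0.001],"rot": [0,0,-5.8]},
    {"delta_pos": [0.0256,-0.0413,0.001],"rot": [0,0,-5.8]},
    {"delta_pos": [0.0256,-0.0413,0.001],"rot": [0,0,-5.8]},
    {"delta_pos": [0.0256,-0.0413,0.001],"rot": [0,0,-5.8]},
    {"delta_pos": [0.0256,-0.0413,0.001],"rot": [0,0,-5.8]},
    {"delta_pos": [0.0256,-0.0413,0.001],"rot": [0,0,-5.8]},
    {"delta_pos": [0.0256,-0.0413,0.001],"rot": [0,0,-5.8]},
    {"delta_pos": [0,0,0]},
    {"delta_pos": [0,0,0]}
  ],
  "gripper": 0.15
}}

```text
validation failed for argument at $.mo...
```

Run:
```python
from h import *
w=snap('wrist');save(w,'w1.png')
o=w['obs'];print(o['time'],np.round(o['ee_pos'],4),np.round(o['tool_rot'],3),np.round(o['joint_pos'],2),o['width'])
for n,z in dict(column_top=.119,column=.025,rear_gap=.035,stop=.025,dispenser=0,blue_old=.025,white_1=.025,objective=0).items():
    for x in r.landmark_of(w,n)[:2]: print(n,round(x['conf'],2),np.round(x['point'],1),np.round(at_z(w,[x['point']],z)[0],4))
hsv=cv2.cvtColor(w['image'],cv2.COLOR_RGB2HSV)
for nm,lo,hi,z in [('blue',(100,120,60),(125,255,255),.045),('yel',(22,140,80),(35,255,255),.031),('turq',(80,120,60),(97,255,255),.02)]:
    m=cv2.inRange(hsv,lo,hi); n,l,s,ce=cv2.connectedComponentsWithStats(m)
    for i in range(1,n):
        if s[i,4]>150:
            c=cv2.findContours((l==i).astype(np.uint8),0,2)[0][0]; P=at_z(w,c[:,0].astype(float),z)[:,:2].astype(np.float32)
            print(nm,ce[i],s[i,4],np.round(cv2.minEnclosingCircle(P)[0],4),cv2.minAreaRect(P))
```

```text
1.4 [0.1816 0.5981 0.2145] [[-0.957  0.291 -0.   ]
 [ 0.291  0.957  0.   ]
 [ 0.     0.    -1.   ]] [ 1.27  0.35  1.63  0.    1.16 -0.  ] 0.08517967928165775
```

View pics/w1.png

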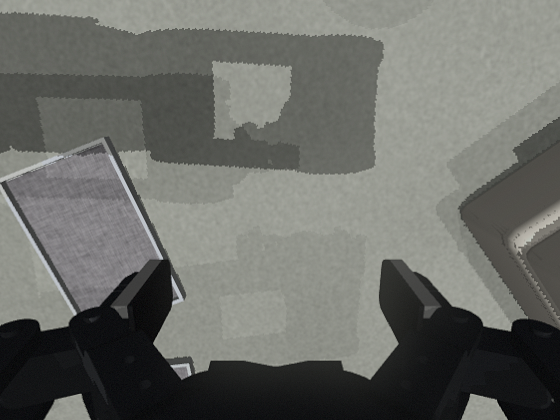

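The view still shows the start position (the call was refused because two rows lacked "rot"). It holds only the near tray at left, which is the look-alike. Resending.

Emit:
{"api": "drive_tool", "payload": {
  "motion": [
    {"delta_pos": [0.0256,-0.0413,0.001],"rot": [0,0,-5.8]},
    {"delta_pos": [0.0256,-0.0413,0.001],"rot": [0,0,-5.8]},
    {"delta_pos": [0.0256,-0.0413,0.001],"rot": [0,0,-5.8]},
    {"delta_pos": [0.0256,-0.0413,0.001],"rot": [0,0,-5.8]},
    {"delta_pos": [0.0256,-0.0413,0.001],"rot": [0,0,-5.8]},
    {"delta_pos": [0.0256,-0.0413,0.001],"rot": [0,0,-5.8]},
    {"delta_pos": [0.0256,-0.0413,0.001],"rot": [0,0,-5.8]},
    {"delta_pos": [0.0256,-0.0413,0.001],"rot": [0,0,-5.8]},
    {"delta_pos": [0.0256,-0.0413,0.001],"rot": [0,0,-5.8]},
    {"delta_pos": [0.0256,-0.0413,0.001],"rot": [0,0,-5.8]},
    {"delta_pos": [0.0256,-0.0413,0.001],"rot": [0,0,-5.8]},
    {"delta_pos": [0.0256,-0.0413,0.001],"rot": [0,0,-5.8]},
    {"delta_pos": [0.0256,-0.0413,0.001],"rot": [0,0,-5.8]},
    {"delta_pos": [0.0256,-0.0413,0.001],"rot": [0,0,-5.8]},
    {"delta_pos": [0,0,0],"rot": [0,0,0]},
    {"delta_pos": [0,0,0],"rot": [0,0,0]}
  ],
  "gripper": 0.15
}}

```text
time: 3.85
ee_pos: [0.5395, 0.02, 0.2283]
tool_rot: [[0.141, 0.99, -0.001], [0.99, -0.141, 0.0], [0.0, -0.001, -1.0]]
force: [-0.5, 0.2, 0.4]
width: 0.0727
grasp_force: 0.0
```

```bash
cat > m1.py <<'E'
from h import *
import sys
w=snap('wrist');save(w,sys.argv[1])
o=w['obs'];print(o['time'],np.round(o['ee_pos'],4),np.round(o['tool_rot'],3),np.round(o['joint_pos'],2),o['width'])
for n,z in dict(column_top=.119,column=.025,rear_gap=.035,stop=.025,dispenser=0,blue_old=.025,white_1=.025,objective=0).items():
    for x in r.landmark_of(w,n)[:2]: print(n,round(x['conf'],2),np.round(x['point'],1),np.round(at_z(w,[x['point']],z)[0],4))
hsv=cv2.cvtColor(w['image'],cv2.COLOR_RGB2HSV)
for nm,lo,hi,z in [('blue',(100,120,60),(125,255,255),.045),('yel',(22,140,80),(35,255,255),.031),('turq',(80,120,60),(97,255,255),.02)]:
    m=cv2.inRange(hsv,lo,hi); n,l,s,ce=cv2.connectedComponentsWithStats(m)
    for i in range(1,n):
        if s[i,4]>150:
            c=cv2.findContours((l==i).astype(np.uint8),0,2)[0][0]; P=at_z(w,c[:,0].astype(float),z)[:,:2].astype(np.float32)
            print(nm,ce[i],s[i,4],np.round(cv2.minEnclosingCircle(P),4) if 0 else cv2.minEnclosingCircle(P),cv2.minAreaRect(P))
E
python3 m1.py w2.png
```

```text
3.85 [0.5395 0.02   0.2283] [[ 0.141  0.99  -0.001]
 [ 0.99  -0.141  0.   ]
 [ 0.    -0.001 -1.   ]] [0.03 0.21 1.8  0.   1.13 0.17] 0.07274489812788455
column 0.89 [275.9 230.7] [ 0.5318 -0.0418  0.025 ]
rear_gap 0.65 [359.3 314.7] [ 0.6124 -0.1525  0.035 ]
stop 0.79 [275.7 137. ] [0.5459 0.0583 0.025 ]
blue_old 0.91 [282.9 159.2] [0.5501 0.0348 0.025 ]
blue_old 0.6 [374.4  96.8] [0.6482 0.0833 0.025 ]
white_1 0.95 [274.2 248.5] [ 0.527  -0.0623  0.025 ]
white_1 0.63 [275.2 240.6] [ 0.5294 -0.0531  0.025 ]
objective 0.86 [187.4 150.7] [0.4473 0.0555 0.    ]
objective 0.35 [179.3 265.9] [ 0.4088 -0.0787  0.    ]
blue [279.15272136 159.65393989] 1231 ((0.5464073419570923, 0.03735822066664696), 0.01960054598748684) ((0.5465261936187744, 0.037506118416786194), (0.03813232108950615, 0.038186926394701004), 63.14388656616211)
yel [278.02994012 133.06586826] 167 ((0.5513873100280762, 0.06247910112142563), 0.024616627022624016) ((0.5512561798095703, 0.06174139678478241), (0.005005283746868372, 0.049016449600458145), 79.91912841796875)
turq [380.4042728   94.50041085] 1217 ((0.6555128693580627, 0.0843566507101059), 0.019515344873070717) ((0.6553839445114136, 0.08438979089260101), (0.037310097366571426, 0.038303934037685394), 81.91395568847656)
```

View pics/w2.png

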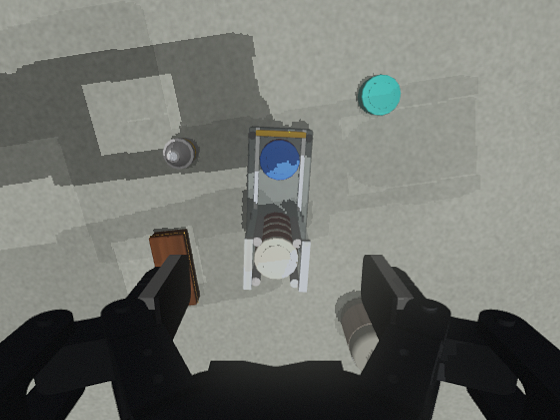

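The dispenser is in the middle: yellow stop (278,133), blue_old (280,160), column (276,255). The stop–column distance of 101 mm and the blue-to-column 80 mm check out. Descending on blue_old.

Emit:
{"api": "drive_tool", "payload": {
  "motion": [
    {"delta_pos": [0.0035,0.0087,-0.02],"rot": [0,0,0]},
    {"delta_pos": [0.0035,0.0087,-0.03],"rot": [0,0,0]},
    {"delta_pos": [0,0,-0.04],"rot": [0,0,0]},
    {"delta_pos": [0,0,-0.04],"rot": [0,0,0]},
    {"delta_pos": [0,0,-0.025],"rot": [0,0,0]},
    {"delta_pos": [0,0,-0.0148],"rot": [0,0,0]},
    {"delta_pos": [0,0,-0.005],"rot": [0,0,0]},
    {"delta_pos": [0,0,0],"rot": [0,0,0]}
  ]
}}

```text
time: 5.3
ee_pos: [0.5474, 0.0373, 0.0541]
tool_rot: [[0.141, 0.99, 0.001], [0.99, -0.141, 0.0], [0.0, 0.001, -1.0]]
force: [-0.5, -0.1, 0.3]
width: 0.0725
grasp_force: 0.0
```

Emit:
{"api": "drive_tool", "payload": {
  "motion": [
    {"delta_pos": [0,0,0],"rot": [0,0,0]},
    {"delta_pos": [0,0,0],"rot": [0,0,0]},
    {"delta_pos": [0,0,0],"rot": [0,0,0]},
    {"delta_pos": [0,0,0],"rot": [0,0,0]},
    {"delta_pos": [0,0,0],"rot": [0,0,0]},
    {"delta_pos": [0,0,0],"rot": [0,0,0]}
  ],
  "gripper": 1,
  "force": 30
}}

```text
time: 6.05
ee_pos: [0.547, 0.0372, 0.0537]
tool_rot: [[0.141, 0.99, -0.0], [0.99, -0.141, 0.0], [-0.0, -0.0, -1.0]]
force: [-0.0, 0.0, -0.1]
width: 0.0004
grasp_force: 0.0
```

Run:
```python
from h import *
o=r.get_obs();print(o['ee_pos'],o['width'],o['grasp_force'],o['force'],r.tips_ahead)
```

```text
[0.54696981 0.03722448 0.05366772] 0.00043293323141737965 0.0 [-0.03574412  0.00554818 -0.08033575] 0.022
```

```bash
python3 m1.py w3.png|grep -v turq
python3 - <<'E'
from h import *
a=snap('top');i=cv2.resize(a['image'][115:260,200:330],None,fx=4,fy=4)
b=cv2.imread('pics/w3.png')[...,::-1]
i=cv2.resize(i,(380,420));b=b[:,90:510]
cv2.imwrite('pics/c3.png',np.hstack([i,b])[...,::-1])
E
```

```text
6.05 [0.547  0.0372 0.0537] [[ 0.141  0.99  -0.   ]
 [ 0.99  -0.141  0.   ]
 [-0.    -0.    -1.   ]] [0.07 0.44 1.92 0.   0.78 0.21] 0.00043293323141737965
column 0.2 [274.3 193.4] [0.5502 0.0588 0.025 ]
stop 0.61 [269.6 191.8] [0.5478 0.06   0.025 ]
blue_old 0.89 [275.9 231.9] [0.5479 0.0365 0.025 ]
blue_old 0.78 [446.  115.2] [0.6442 0.0874 0.025 ]
white_1 0.61 [267.  372.2] [ 0.5288 -0.057   0.025 ]
objective 0.82 [115.4 208.4] [0.4486 0.0574 0.    ]
blue [272.20536913 231.96812081] 2980 ((0.5463831424713135, 0.03876010701060295), 0.01957700587809086) ((0.54686439037323, 0.043232664465904236), (0.029553992673754692, 0.03827257826924324), 85.78936767578125)
yel [274.34773446 189.86512118] 949 ((0.5513558387756348, 0.06215768679976463), 0.02486388199031353) ((0.551404595375061, 0.06224565953016281), (0.006138881668448448, 0.04944618418812752), 79.16887664794922)
yel [110.88268156 209.7877095 ] 179 ((0.4559519290924072, 0.060860831290483475), 0.012662101536989212) ((0.46051621437072754, 0.0627724826335907), (0.009896820411086082, 0.02512420527637005), 22.72543716430664)
```

View pics/c3.png

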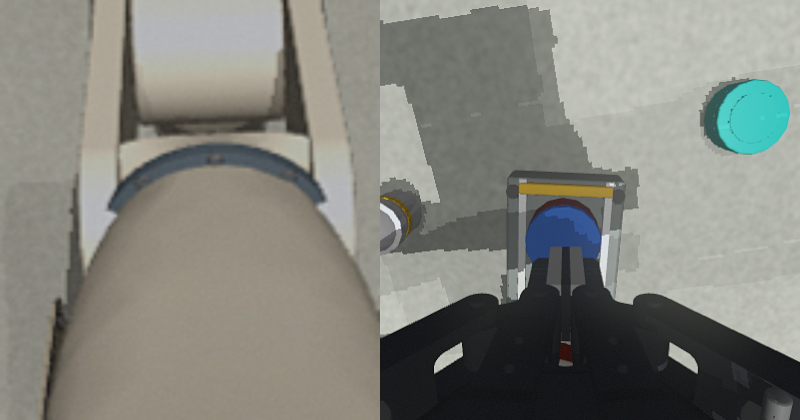

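The fingers closed on nothing, and blue_old still stands at the stop (right half, ~(560,230)) under them. I'll measure the actual tip and cap heights from the depth map.

Run:
```python
from h import *
w=snap('wrist')
hsv=cv2.cvtColor(w['image'],cv2.COLOR_RGB2HSV)
m=cv2.inRange(hsv,(100,120,60),(125,255,255))>0; m=cv2.erode(m.astype(np.uint8),np.ones((5,5)))>0
P=depth_pts(w,m); P=P[abs(P[:,1]-.04)<.03]
print('cap',np.percentile(P[:,2],[2,50,98]), np.linalg.lstsq(np.c_[P[:,:2],np.ones(len(P))],P[:,2],rcond=None)[0])
m=np.zeros((420,560),bool); m[240:300,235:310]=True
g=(w['image'].max(2)<110)&m&(hsv[...,1]<60)
Q=depth_pts(w,g); print('finger',len(Q),np.percentile(Q[:,2],[0,2,5,25,50,75]))
for v in range(240,320,8): 
    q=depth_pts(w,np.pad(np.ones((1,1),bool),((v,419-v),(265,294)))); print(v,w['image'][v,265],np.round(q,4))
```

```text
cap [0.04231025 0.04366874 0.04495777] [-0.00046139 -0.00909467  0.04431014]
finger 3366 [0.02233025 0.02577746 0.0753653  0.08615815 0.09682958 0.10863903]
240 [ 39  66 117] [[0.5426 0.0394 0.0432]]
248 [79 80 81] [[0.5448 0.0477 0.0747]]
256 [80 81 83] [[0.5449 0.0472 0.0817]]
264 [81 81 82] [[0.5452 0.0474 0.0899]]
272 [80 80 81] [[0.5454 0.0477 0.0971]]
280 [79 80 79] [[0.5456 0.0475 0.103 ]]
288 [32 34 38] [[0.546  0.0485 0.1104]]
296 [33 36 37] [[0.5461 0.0486 0.1155]]
304 [31 31 35] [[0.5462 0.0482 0.1194]]
312 [30 32 32] [[0.5463 0.0484 0.1239]]
```

The fingertips really stand at z≈0.073, about 20 mm behind the reported TCP rather than 22 mm ahead of it. The camera's cap height is right at 0.044. I'll open again, measure the tips in the open state and descend by that.

Emit:
{"api": "drive_tool", "payload": {
  "motion": [
    {"delta_pos": [0,0,0],"rot": [0,0,0]},
    {"delta_pos": [0,0,0],"rot": [0,0,0]},
    {"delta_pos": [0,0,0],"rot": [0,0,0]},
    {"delta_pos": [0,0,0],"rot": [0,0,0]}
  ],
  "gripper": 0.35
}}

```text
time: 7.1
ee_pos: [0.547, 0.0373, 0.0537]
tool_rot: [[0.141, 0.99, 0.0], [0.99, -0.141, 0.0], [0.0, 0.0, -1.0]]
force: [-0.5, -0.5, -0.6]
width: 0.0555
grasp_force: 0.0
```

```bash
cat > tips.py <<'E'
from h import *
w=snap('wrist'); T=np.linalg.inv(pose(w))  # unused
o=w['obs']; R=np.array(o['tool_rot']);p=np.array(o['ee_pos'])
P=depth_pts(w,np.ones((420,560),bool)); v,u=np.nonzero(w['z_map']>0)
L=(P-p)@R
half=o['width']/2
sel=(abs(L[:,0])<.013)&(abs(abs(L[:,1])-half-.005)<.012)&(L[:,2]<0.02)&(L[:,2]>-.1)
for s in (-1,1):
    q=L[sel&(np.sign(L[:,1])==s)]
    if len(q): print('side',s,len(q),'tip z max tool',np.round(np.percentile(q[:,2],[90,97,99.5,100]),4),'x',np.round(q[np.argsort(-q[:,2])[:5]],4).tolist())
print('width',o['width'],p,o['force'])
E
python3 tips.py
```

```text
side -1 5199 tip z max tool [-0.0324 -0.0254 -0.0208 -0.0185] x [[-0.006, -0.0272, -0.0185], [0.0037, -0.0271, -0.0189], [0.0024, -0.0271, -0.0191], [-0.0086, -0.0272, -0.0193], [0.003, -0.0271, -0.0193]]
side 1 4828 tip z max tool [-0.0317 -0.0252 -0.0207 -0.0195] x [[0.0025, 0.0286, -0.0195], [0.0016, 0.0286, -0.0196], [-0.0055, 0.0285, -0.0196], [0.0031, 0.0285, -0.0197], [-0.0069, 0.0286, -0.0197]]
width 0.05545361204149632 [0.54699497 0.0372605  0.05369221] [-0.46763157 -0.4960545  -0.59859522]
```

Emit:
{"api": "drive_tool", "payload": {
  "motion": [
    {"delta_pos": [0,0.0005,-0.012],"rot": [0,0,0]},
    {"delta_pos": [0,0.0005,-0.012],"rot": [0,0,0]},
    {"delta_pos": [0,0,-0.01],"rot": [0,0,0]},
    {"delta_pos": [0,0,-0.004],"rot": [0,0,0]},
    {"delta_pos": [0,0,0],"rot": [0,0,0]}
  ]
}}

```text
time: 7.78
ee_pos: [0.5467, 0.0382, 0.0152]
tool_rot: [[0.141, 0.99, -0.001], [0.99, -0.141, -0.0], [-0.0, -0.001, -1.0]]
force: [0.7, 0.9, -1.7]
width: 0.0555
grasp_force: 0.0
```

```bash
python3 tips.py
```

```text
side -1 6704 tip z max tool [-0.0079  0.0169  0.0176  0.0188] x [[0.0041, -0.0445, 0.0188], [-0.0003, -0.0436, 0.0183], [0.0054, -0.0422, 0.0183], [0.0126, -0.039, 0.0182], [0.0116, -0.0401, 0.0181]]
side 1 6393 tip z max tool [-0.008   0.0167  0.0175  0.0188] x [[-0.0046, 0.0396, 0.0188], [-0.0028, 0.0399, 0.0185], [-0.0055, 0.0395, 0.0181], [-0.0015, 0.0419, 0.0181], [0.0087, 0.0403, 0.018]]
width 0.055492838274501556 [0.54674207 0.03819901 0.01522898] [ 0.73673541  0.91953178 -1.69919488]
```

Emit:
{"api": "drive_tool", "payload": {
  "motion": [
    {"delta_pos": [0,0,0],"rot": [0,0,0]},
    {"delta_pos": [0,0,0],"rot": [0,0,0]},
    {"delta_pos": [0,0,0],"rot": [0,0,0]},
    {"delta_pos": [0,0,0],"rot": [0,0,0]},
    {"delta_pos": [0,0,0],"rot": [0,0,0]}
  ],
  "gripper": 1,
  "force": 30
}}

```text
time: 8.45
ee_pos: [0.5473, 0.0382, 0.0162]
tool_rot: [[0.141, 0.99, 0.001], [0.99, -0.141, 0.0], [0.0, 0.001, -1.0]]
force: [-2.0, 1.1, 5.0]
width: 0.0386
grasp_force: 30.1
```

Emit:
{"api": "drive_tool", "payload": {
  "motion": [
    {"delta_pos": [0,0,0.01],"rot": [0,0,0]},
    {"delta_pos": [0,0,0.02],"rot": [0,0,0]},
    {"delta_pos": [0,0,0.035],"rot": [0,0,0]},
    {"delta_pos": [0,0,0.035],"rot": [0,0,0]},
    {"delta_pos": [-0.0089,0.0309,0],"rot": [0,0,5]},
    {"delta_pos": [-0.0089,0.0309,0],"rot": [0,0,5]},
    {"delta_pos": [-0.0089,0.0309,0],"rot": [0,0,5]},
    {"delta_pos": [-0.0089,0.0309,0],"rot": [0,0,5]},
    {"delta_pos": [-0.0089,0.0309,0],"rot": [0,0,5]},
    {"delta_pos": [-0.0089,0.0309,0],"rot": [0,0,5]},
    {"delta_pos": [-0.0089,0.0309,0],"rot": [0,0,5]},
    {"delta_pos": [-0.0089,0.0309,0],"rot": [0,0,5]},
    {"delta_pos": [-0.0089,0.0309,0],"rot": [0,0,5]},
    {"delta_pos": [-0.0089,0.0309,0],"rot": [0,0,5]},
    {"delta_pos": [0,0,-0.01],"rot": [0,0,0]},
    {"delta_pos": [0,0,-0.03],"rot": [0,0,0]},
    {"delta_pos": [0,0,-0.03],"rot": [0,0,0]},
    {"delta_pos": [0,0,-0.02],"rot": [0,0,0]},
    {"delta_pos": [0,0,0],"rot": [0,0,0]}
  ]
}}

```text
time: 10.82
ee_pos: [0.457, 0.3456, 0.0242]
tool_rot: [[-0.667, 0.745, -0.003], [0.745, 0.667, -0.002], [0.0, -0.004, -1.0]]
force: [0.7, 0.1, 0.3]
width: 0.0384
grasp_force: 30.3
```

Run:
```python
from h import *
w=snap('wrist');save(w,'w4.png');o=w['obs'];print(o['ee_pos'],o['width'],o['grasp_force'],o['force'])
hsv=cv2.cvtColor(w['image'],cv2.COLOR_RGB2HSV)
m=cv2.inRange(hsv,(100,120,60),(125,255,255)); n,l,s,ce=cv2.connectedComponentsWithStats(m)
for i in range(1,n):
    if s[i,4]>300:
        P=depth_pts(w,cv2.erode((l==i).astype(np.uint8),np.ones((5,5)))>0); print(ce[i],s[i,4],np.round(np.median(P,0),4),np.round(at_z(w,[ce[i]],.025),4))
```

```text
[0.45695908 0.34558726 0.02422983] 0.038353938439942406 30.34171164035797 [0.71236256 0.10435555 0.32651043]
[162.68683396 161.2023032 ] 5818 [0.3897 0.3435 0.0237] [[0.3899 0.344  0.025 ]]
[275.32184259 275.21232459] 6556 [0.4566 0.3459 0.0516] [[0.4655 0.3358 0.025 ]]
[409.73937033 290.82473223] 3081 [0.519  0.3773 0.0237] [[0.5214 0.3743 0.025 ]]
```

View pics/w4.png

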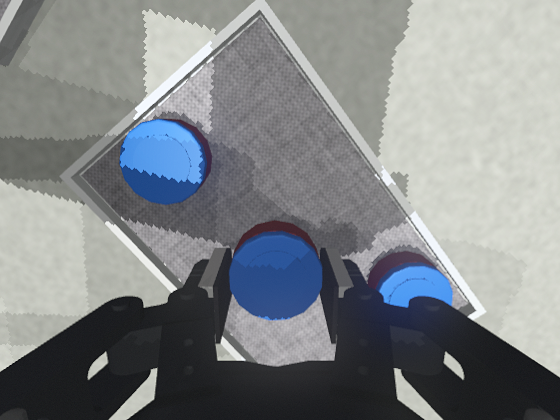

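The held mount (275,275) is between the two others (163,160) and (410,290), inside the tray, with its underside about 28 mm above the lining. Lowering slowly.

Emit:
{"api": "drive_tool", "payload": {
  "motion": [
    {"delta_pos": [0,0,-0.01],"rot": [0,0,0]},
    {"delta_pos": [0,0,-0.008],"rot": [0,0,0]},
    {"delta_pos": [0,0,-0.005],"rot": [0,0,0]},
    {"delta_pos": [0,0,-0.003],"rot": [0,0,0]},
    {"delta_pos": [0,0,-0.001],"rot": [0,0,0]},
    {"delta_pos": [0,0,0],"rot": [0,0,0]}
  ]
}}

```text
time: 11.62
ee_pos: [0.458, 0.3473, -0.0013]
tool_rot: [[-0.668, 0.744, 0.0], [0.744, 0.668, 0.0], [-0.0, 0.0, -1.0]]
force: [0.6, -0.6, 0.4]
width: 0.0382
grasp_force: 30.3
```

Emit:
{"api": "drive_tool", "payload": {
  "motion": [
    {"delta_pos": [0,0,-0.001],"rot": [0,0,0]},
    {"delta_pos": [0,0,-0.001],"rot": [0,0,0]},
    {"delta_pos": [0,0,0],"rot": [0,0,0]},
    {"delta_pos": [0,0,0],"rot": [0,0,0]}
  ]
}}

```text
time: 12.12
ee_pos: [0.458, 0.3473, -0.0033]
tool_rot: [[-0.668, 0.744, 0.0], [0.744, 0.668, 0.0], [-0.0, 0.0, -1.0]]
force: [-0.0, -0.3, -0.3]
width: 0.0387
grasp_force: 30.3
```

Emit:
{"api": "drive_tool", "payload": {
  "motion": [
    {"delta_pos": [0,0,-0.001],"rot": [0,0,0]},
    {"delta_pos": [0,0,-0.0005],"rot": [0,0,0]},
    {"delta_pos": [0,0,0],"rot": [0,0,0]}
  ]
}}

```text
time: 12.5
ee_pos: [0.4581, 0.3473, -0.0038]
tool_rot: [[-0.668, 0.744, 0.0], [0.744, 0.668, 0.0], [-0.0, 0.0, -1.0]]
force: [-3.3, -2.4, 12.6]
width: 0.0383
grasp_force: 31.5
```

Contact at 12.6 N, so it is standing on the lining. Releasing with a small opening.

Emit:
{"api": "drive_tool", "payload": {
  "motion": [
    {"delta_pos": [0,0,0],"rot": [0,0,0]},
    {"delta_pos": [0,0,0],"rot": [0,0,0]},
    {"delta_pos": [0,0,0],"rot": [0,0,0]},
    {"delta_pos": [0,0,0],"rot": [0,0,0]},
    {"delta_pos": [0,0,0.01],"rot": [0,0,0]},
    {"delta_pos": [0,0,0.03],"rot": [0,0,0]},
    {"delta_pos": [0,0,0.04],"rot": [0,0,0]},
    {"delta_pos": [0,0,0.06],"rot": [0,0,0]},
    {"delta_pos": [0,0,0.06],"rot": [0,0,0]},
    {"delta_pos": [0,0,0.0],"rot": [0,0,0]}
  ],
  "gripper": 0.42
}}

```text
time: 13.75
ee_pos: [0.4606, 0.3492, 0.2011]
tool_rot: [[-0.668, 0.744, 0.008], [0.744, 0.668, 0.006], [-0.001, 0.01, -1.0]]
force: [-1.0, -0.0, -0.6]
width: 0.0491
grasp_force: 0.0
```

Run:
```python
from h import *
w=snap('wrist');o=w['obs'];print(o['time'],o['ee_pos'],o['width'],np.round(o['joint_pos'],2))
hsv=cv2.cvtColor(w['image'],cv2.COLOR_RGB2HSV)
m=cv2.inRange(hsv,(100,120,60),(125,255,255)); n,l,s,ce=cv2.connectedComponentsWithStats(m)
for i in range(1,n):
    if s[i,4]>300:
        P=depth_pts(w,cv2.erode((l==i).astype(np.uint8),np.ones((5,5)))>0); print(ce[i],s[i,4],np.round(np.median(P,0),4),np.round(P[:,2].std(),4))
# push bar & dispenser from top
a=snap('top')
for x in r.cut_out(a,'push_bar')[:1]:
    m=x['mask'].astype(np.uint8)
    hs=cv2.cvtColor(a['image'],cv2.COLOR_RGB2HSV); oz=(cv2.inRange(hs,(8,140,80),(24,255,255))>0)&(cv2.dilate(m,np.ones((5,5)))>0)
    P=depth_pts(a,oz); P=P[P[:,2]>.018]; print('handle',len(P),np.round(cv2.minAreaRect(P[:,:2].astype(np.float32)),4) if 0 else cv2.minAreaRect(P[:,:2].astype(np.float32)),np.median(P[:,2]))
    bl=(m>0)&~(cv2.dilate(oz.astype(np.uint8),np.ones((5,5)))>0); B=depth_pts(a,bl);B=B[B[:,2]>.007];print('blade',cv2.minAreaRect(B[:,:2].astype(np.float32)),np.median(B[:,2]))
    print(cv2.fitLine(B[:,:2].astype(np.float32),cv2.DIST_HUBER,0,.01,.01).ravel())
```

```text
13.75 [0.46057882 0.3491931  0.20113836] 0.04911768899615118 [ 0.65  0.29  1.76 -0.    1.09 -0.09]
[213.03862974 134.41399417] 1372 [0.3895 0.3429 0.0237] 0.0008
[270.24979855 179.3182917 ] 1241 [0.4582 0.3466 0.0238] 0.0007
[338.85073339 205.94823123] 1159 [0.5275 0.3721 0.0237] 0.0007
handle 205 ((0.4438455402851105, -0.37536075711250305), (0.072559654712677, 0.020071176812052727), 12.475205421447754) 0.02184739854275919
blade ((0.34960103034973145, -0.3944527804851532), (0.10659561306238174, 0.013928497210144997), 12.889184951782227) 0.01224678496315379
[ 0.97455084  0.22416653  0.34764692 -0.39418253]
```

blue_old stands in the tray at (0.458,0.347), all three caps at equal height. Going to the push bar.

Emit:
{"api": "drive_tool", "payload": {
  "motion": [
    {"delta_pos": [-0.0012,-0.0517,0],"rot": [0,0,4.3]},
    {"delta_pos": [-0.0012,-0.0517,0],"rot": [0,0,4.3]},
    {"delta_pos": [-0.0012,-0.0517,0],"rot": [0,0,4.3]},
    {"delta_pos": [-0.0012,-0.0517,0],"rot": [0,0,4.3]},
    {"delta_pos": [-0.0012,-0.0517,0],"rot": [0,0,4.3]},
    {"delta_pos": [-0.0012,-0.0517,0],"rot": [0,0,4.3]},
    {"delta_pos": [-0.0012,-0.0517,0],"rot": [0,0,4.3]},
    {"delta_pos": [-0.0012,-0.0517,0],"rot": [0,0,4.3]},
    {"delta_pos": [-0.0012,-0.0517,0],"rot": [0,0,4.3]},
    {"delta_pos": [-0.0012,-0.0517,0],"rot": [0,0,4.3]},
    {"delta_pos": [-0.0012,-0.0517,0],"rot": [0,0,4.3]},
    {"delta_pos": [-0.0012,-0.0517,0],"rot": [0,0,4.3]},
    {"delta_pos": [-0.0012,-0.0517,0],"rot": [0,0,4.3]},
    {"delta_pos": [-0.0012,-0.0517,0],"rot": [0,0,4.6]},
    {"delta_pos": [0,0,-0.05],"rot": [0,0,0]},
    {"delta_pos": [0,0,-0.04],"rot": [0,0,0]},
    {"delta_pos": [0,0,0],"rot": [0,0,0]}
  ]
}}

```text
time: 16.02
ee_pos: [0.4383, -0.3742, 0.1009]
tool_rot: [[-0.977, -0.215, -0.007], [-0.215, 0.977, 0.006], [0.005, 0.007, -1.0]]
force: [0.3, 0.2, 0.1]
width: 0.0499
grasp_force: 0.0
```

```bash
cat > bar.py <<'E'
from h import *
w=snap('wrist');o=w['obs'];p=np.array(o['ee_pos']);R=np.array(o['tool_rot']);print(o['time'],np.round(p,4),'tool y yaw',np.degrees(np.arctan2(R[1,1],R[0,1])),np.round(o['joint_pos'],2),o['force'])
save(w,'wbar.png')
hs=cv2.cvtColor(w['image'],cv2.COLOR_RGB2HSV); oz=cv2.inRange(hs,(8,140,80),(24,255,255))
n,l,s,c=cv2.connectedComponentsWithStats(oz); k=1+np.argmax(s[1:,4]); oz=l==k
P=depth_pts(w,oz); print('z',np.percentile(P[:,2],[5,50,95]));zt=np.median(P[:,2]); T=P[abs(P[:,2]-zt)<.003]
print('handle top world',cv2.minAreaRect(T[:,:2].astype(np.float32)));L=(T-p)@R
print('in tool',cv2.minAreaRect(L[:,:2].astype(np.float32)),'x range',L[:,0].min(),L[:,0].max(),'y',L[:,1].min(),L[:,1].max())
try:
    m=r.cut_out(w,'push_bar')[0]['mask'];bl=m&~(cv2.dilate(oz.astype(np.uint8),np.ones((7,7)))>0);B=depth_pts(w,bl);bz=np.percentile(B[:,2],80);B=B[abs(B[:,2]-bz)<.003]
    print('blade z',bz,'world',cv2.minAreaRect(B[:,:2].astype(np.float32)));L=(B-p)@R;print('blade tool',cv2.minAreaRect(L[:,:2].astype(np.float32)),L[:,0].max(),np.median(L[L[:,0]>L[:,0].max()-.01],0))
except Exception as e: print(e)
E
python3 bar.py
```

```text
16.025 [ 0.4383 -0.3742  0.1009] tool y yaw 102.3910116734429 [-0.71  0.42  1.83  0.    0.91 -2.5 ] [0.25237248 0.18365616 0.13431514]
z [0.02072562 0.02233826 0.02344324]
handle top world ((0.4447973966598511, -0.38000813126564026), (0.07348664104938507, 0.019053883850574493), 11.808694839477539)
in tool ((-0.0055906884372234344, -0.00761809479445219), (0.07348352670669556, 0.01906762644648552), 0.5765278935432434) x range -0.04231531433917062 0.031082246461016063 y -0.017252480662275537 0.0021814602694077024
blade z 0.013044308534144967 world ((0.3576836585998535, -0.3987594246864319), (0.10061446577310562, 0.013539951294660568), 12.356477737426758)
blade tool ((0.08346118032932281, -0.007312794681638479), (0.10061253607273102, 0.013537829741835594), 0.03201395645737648) 0.13377114277021768 [ 0.12880042 -0.00690402  0.08916473]
```

Emit:
{"api": "drive_tool", "payload": {
  "motion": [
    {"delta_pos": [0.002,-0.0035,-0.02],"rot": [0,0,0]},
    {"delta_pos": [0.002,-0.0035,-0.03],"rot": [0,0,0]},
    {"delta_pos": [0,0,-0.03],"rot": [0,0,0]},
    {"delta_pos": [0,0,-0.02],"rot": [0,0,0]},
    {"delta_pos": [0,0,-0.01],"rot": [0,0,0]},
    {"delta_pos": [0,0,0],"rot": [0,0,0]},
    {"delta_pos": [0,0,0],"rot": [0,0,0]}
  ]
}}

```text
time: 17.0
ee_pos: [0.4458, -0.3841, -0.0039]
tool_rot: [[-0.977, -0.215, 0.001], [-0.215, 0.977, -0.001], [-0.001, -0.001, -1.0]]
force: [0.3, -0.3, 0.2]
width: 0.0496
grasp_force: 0.0
```

```bash
python3 bar.py; python3 tips.py
```

```text
17.0 [ 0.4458 -0.3841 -0.0039] tool y yaw 102.40731078489115 [-0.71  0.58  1.85  0.    0.71 -2.5 ] [ 0.32573524 -0.33925424  0.20600585]
z [0.02029256 0.02230659 0.02334926]
handle top world ((0.44476115703582764, -0.3798006772994995), (0.07425400614738464, 0.019603775814175606), 12.025505065917969)
in tool ((4.677101969718933e-05, 0.004372930154204369), (0.07425396144390106, 0.019603721797466278), 0.3831387162208557) x range -0.037130212436436986 0.03714108217867789 y -0.0054264684632840485 0.014226073616399371
blade z 0.012976917010148453 world ((0.37466755509376526, -0.3948748707771301), (0.06751874834299088, 0.014066342264413834), 12.202402114868164)
blade tool ((0.07175081968307495, 0.004722126293927431), (0.06751930713653564, 0.014065460301935673), 0.20488440990447998) 0.10550006312436308 [ 0.10044704  0.00473086 -0.01643322]
side -1 6132 tip z max tool [-0.0021 -0.0016 -0.0011 -0.0002] x [[0.0055, -0.0225, -0.0002], [0.0041, -0.0379, -0.0006], [0.0031, -0.036, -0.0007], [0.0062, -0.0272, -0.0007], [0.001, -0.0196, -0.0008]]
side 1 6614 tip z max tool [-0.0022 -0.0017 -0.0012 -0.0005] x [[0.0004, 0.0221, -0.0005], [0.0102, 0.0408, -0.0006], [0.0009, 0.0211, -0.0006], [0.003, 0.0205, -0.0006], [0.0097, 0.0203, -0.0007]]
width 0.049380870988687875 [ 0.44575068 -0.38404725 -0.00387782] [0.35323307 0.63948344 0.2197089 ]
```

Emit:
{"api": "drive_tool", "payload": {
  "motion": [
    {"delta_pos": [-0.001,0.0043,-0.003],"rot": [0,0,0]},
    {"delta_pos": [0,0,-0.003],"rot": [0,0,0]},
    {"delta_pos": [0,0,0],"rot": [0,0,0]}
  ]
}}

```text
time: 17.52
ee_pos: [0.444, -0.379, -0.0111]
tool_rot: [[-0.977, -0.215, -0.0], [-0.215, 0.977, 0.0], [0.0, 0.0, -1.0]]
force: [0.5, 0.4, 0.3]
width: 0.0495
grasp_force: 0.0
```

Emit:
{"api": "drive_tool", "payload": {
  "motion": [
    {"delta_pos": [0,0,0],"rot": [0,0,0]},
    {"delta_pos": [0,0,0],"rot": [0,0,0]},
    {"delta_pos": [0,0,0],"rot": [0,0,0]},
    {"delta_pos": [0,0,0],"rot": [0,0,0]},
    {"delta_pos": [0,0,0],"rot": [0,0,0]},
    {"delta_pos": [0,0,0],"rot": [0,0,0]}
  ],
  "gripper": 1,
  "force": 70
}}

```text
time: 18.27
ee_pos: [0.4444, -0.3795, -0.0105]
tool_rot: [[-0.977, -0.215, 0.0], [-0.215, 0.977, -0.0], [-0.0, -0.0, -1.0]]
force: [-1.5, 0.2, 6.0]
width: 0.0182
grasp_force: 69.0
```

```bash
python3 bar.py
```

```text
18.275 [ 0.4444 -0.3795 -0.0105] tool y yaw 102.4108838857201 [-0.71  0.59  1.86 -0.    0.69 -2.5 ] [-1.50765878  0.24629683  5.98252204]
z [0.02052614 0.02229564 0.02330719]
handle top world ((0.44495490193367004, -0.3803071677684784), (0.0744653195142746, 0.019826535135507584), 12.054532051086426)
in tool ((-0.0003631226718425751, -0.0009519690647721291), (0.07446561008691788, 0.01982642523944378), 0.35634180903434753) x range -0.037629556952773986 0.0368506884855795 y -0.011028366459943147 0.008919493103667428
blade z 0.01296810619273645 world ((0.37559226155281067, -0.39527708292007446), (0.06600336730480194, 0.014071746729314327), 12.121102333068848)
blade tool ((0.07059871405363083, -0.0006602369248867035), (0.06600376963615417, 0.014071774668991566), 0.2891303598880768) 0.103612196630575 [ 0.09856152 -0.00073548 -0.02296632]
```

The bar is held (70 N, aligned within 0.4°, tip about 152 mm ahead of the TCP). Now refining the dispenser axis from the saved view w2 (white cap, plate tops, stop).

Run:
```python
from h import *
w=snap('wrist'); w['image']=cv2.imread('pics/w2.png')[...,::-1]
w['obs']=dict(tool_rot=np.array([[.141,.99,-.001],[.99,-.141,0],[0,-.001,-1]]),ee_pos=np.array([.5395,.02,.2283]))
im=w['image'];hs=cv2.cvtColor(np.ascontiguousarray(im),cv2.COLOR_RGB2HSV)
# white cap: warm-white blob
m=((im.min(2)>150)&(hs[...,1]>12)).astype(np.uint8); m[:, :255]=0;m[:,300:]=0;m[:235]=0;m[285:]=0
m=cv2.morphologyEx(m,cv2.MORPH_OPEN,np.ones((5,5)));n,l,s,c=cv2.connectedComponentsWithStats(m);k=1+np.argmax(s[1:,4])
ct=cv2.findContours((l==k).astype(np.uint8),0,2)[0][0]
P=at_z(w,ct[:,0].astype(float),.105)[:,:2].astype(np.float32);print('cap',s[k],c[k],cv2.minEnclosingCircle(P),cv2.fitEllipse(P))
# plates
for lo,hi in((240,257),(298,313)):
    q=np.zeros((420,560),np.uint8);q[230:300,lo:hi]=(im.min(2)[230:300,lo:hi]>165)
    n,l,s,c=cv2.connectedComponentsWithStats(q);k=1+np.argmax(s[1:,4]);ct=cv2.findContours((l==k).astype(np.uint8),0,2)[0][0]
    P=at_z(w,ct[:,0].astype(float),.119)[:,:2].astype(np.float32);print('plate',s[k],cv2.minAreaRect(P))
a=snap('top');im=a['image'];x=r.cut_out(a,'white_1')
hs=cv2.cvtColor(im,cv2.COLOR_RGB2HSV)
x=r.landmark_of(a,'column_top');print('top column_top',at_z(a,[x[0]['point']],.119))
print('top stop',[at_z(a,[y['point']],.025)[0] for y in r.landmark_of(a,'stop')[:2]])
ye=cv2.inRange(hs,(22,130,80),(35,255,255));ye[:150]=0;ye[200:]=0;ye[:,:240]=0;ye[:,290:]=0
ct=np.argwhere(ye)[:,::-1].astype(float);P=at_z(a,ct,.031)[:,:2].astype(np.float32);print('top yel',P.mean(0),cv2.minAreaRect(P))
Z=depth_pts(a,np.ones((420,560),bool)); Z=Z[(abs(Z[:,0]-.53)<.06)&(abs(Z[:,1]+.02)<.12)]
t=Z[(Z[:,2]>.1)&(Z[:,2]<.109)];print('top cap',cv2.minEnclosingCircle(t[:,:2].astype(np.float32)),np.median(t,0))
t=Z[(Z[:,2]>.02)&(Z[:,2]<.033)];print('deck',cv2.minAreaRect(t[:,:2].astype(np.float32)))
```

```text
cap [255 254   9   8  63] [258.57142857 257.85714286] ((0.5159528255462646, -0.035456642508506775), 0.004876506049185991) ((0.5151814222335815, -0.03618938848376274), (0.007585885468870401, 0.010154244489967823), 30.83884048461914)
plate [243 239  10  51 405] ((0.5069311261177063, -0.03438396751880646), (0.04544293135404587, 0.006728559732437134), 78.96431732177734)
plate [299 242  12  51 420] ((0.5536341071128845, -0.04362112283706665), (0.04579387977719307, 0.006904457230120897), 79.26016998291016)
top column_top [[ 0.53078403 -0.03814821  0.119     ]]
top stop [array([0.55160832, 0.06575726, 0.025     ])]
top yel [0.5480065  0.06520367] ((0.5490661859512329, 0.06485364586114883), (0.004988428670912981, 0.05043868348002434), 78.71196746826172)
top cap ((0.5253098011016846, -0.03635658323764801), 0.031215209513902664) [ 0.53096894 -0.03709952  0.10341466]
deck ((0.5371344089508057, 0.002244226634502411), (0.13550886511802673, 0.06604144722223282), 79.20809936523438)
```

The axis is consistent: plates, deck and stop give yaw 79.1°, with the column at (0.531,-0.039). Lifting the bar and turning it to the dispenser's +y.

Emit:
{"api": "drive_tool", "payload": {
  "motion": [
    {"delta_pos": [0,0,0.02],"rot": [0,0,0]},
    {"delta_pos": [0,0,0.05],"rot": [0,0,0]},
    {"delta_pos": [0,0,0.06],"rot": [0,0,0]},
    {"delta_pos": [0,0,0.06],"rot": [0,0,0]},
    {"delta_pos": [0.0036,0.01045,0],"rot": [0,0,-8.1]},
    {"delta_pos": [0.0036,0.01045,0],"rot": [0,0,-8.1]},
    {"delta_pos": [0.0036,0.01045,0],"rot": [0,0,-8.1]},
    {"delta_pos": [0.0036,0.01045,0],"rot": [0,0,-8.1]},
    {"delta_pos": [0.0036,0.01045,0],"rot": [0,0,-8.1]},
    {"delta_pos": [0.0036,0.01045,0],"rot": [0,0,-8.1]},
    {"delta_pos": [0.0036,0.01045,0],"rot": [0,0,-8.1]},
    {"delta_pos": [0.0036,0.01045,0],"rot": [0,0,-8.1]},
    {"delta_pos": [0.0036,0.01045,0],"rot": [0,0,-8.1]},
    {"delta_pos": [0.0036,0.01045,0],"rot": [0,0,-8.1]},
    {"delta_pos": [0.0036,0.01045,0],"rot": [0,0,-8.1]},
    {"delta_pos": [0.0036,0.01045,0],"rot": [0,0,-8.1]},
    {"delta_pos": [0.0036,0.01045,0],"rot": [0,0,-8.1]},
    {"delta_pos": [0.0036,0.01045,0],"rot": [0,0,-8.3]},
    {"delta_pos": [0,0,0],"rot": [0,0,0]},
    {"delta_pos": [0,0,0],"rot": [0,0,0]}
  ]
}}

```text
time: 21.12
ee_pos: [0.4945, -0.2332, 0.1797]
tool_rot: [[0.191, 0.982, 0.0], [0.982, -0.191, -0.0], [-0.0, 0.0, -1.0]]
force: [0.3, -0.0, -1.4]
width: 0.018
grasp_force: 68.5
```

```bash
python3 bar.py
```

```text
21.125 [ 0.4945 -0.2332  0.1797] tool y yaw -10.999138170847639 [-0.44  0.27  1.84 -0.    1.04 -0.25] [ 0.33434233 -0.01687805 -1.41067594]
z [0.21106246 0.21250019 0.21347621]
handle top world ((0.49507877230644226, -0.23406505584716797), (0.07449351996183395, 0.019752010703086853), 78.66934204101562)
in tool ((-0.0007463358342647552, 0.0007865428924560547), (0.07449379563331604, 0.019752249121665955), 0.3315501809120178) x range -0.03802237809213249 0.03650857116735105 y -0.009251628015526462 0.010562613935013251
blade z 0.20307122786834944 world ((0.5088124871253967, -0.1653960943222046), (0.0685243010520935, 0.015570972114801407), 80.53856658935547)
blade tool ((0.0692840963602066, 0.0011632172390818596), (0.015570730902254581, 0.06852425634860992), 88.46221160888672) 0.10346835783749707 [ 0.09833628  0.00106637 -0.02278309]
```

Bar is level and aligned, about 1.5 mm off laterally. Correcting and descending behind the column.

Emit:
{"api": "drive_tool", "payload": {
  "motion": [
    {"delta_pos": [-0.0015,0.0003,-0.02],"rot": [0,0,0]},
    {"delta_pos": [0,0,-0.04],"rot": [0,0,0]},
    {"delta_pos": [0,0,-0.04],"rot": [0,0,0]},
    {"delta_pos": [0,0,-0.035],"rot": [0,0,0]},
    {"delta_pos": [0,0,-0.02],"rot": [0,0,0]},
    {"delta_pos": [0,0,-0.0065],"rot": [0,0,0]},
    {"delta_pos": [0,0,0],"rot": [0,0,0]},
    {"delta_pos": [0,0,0],"rot": [0,0,0]}
  ]
}}

```text
time: 22.22
ee_pos: [0.4938, -0.2331, 0.0186]
tool_rot: [[0.194, 0.981, 0.001], [0.981, -0.194, -0.001], [-0.0, 0.001, -1.0]]
force: [0.2, -0.0, -1.4]
width: 0.0183
grasp_force: 68.6
```

```bash
python3 bar.py; cp pics/wbar.png pics/w5.png
```

```text
22.225 [ 0.4938 -0.2331  0.0186] tool y yaw -11.181082475947148 [-0.44  0.5   1.94 -0.    0.7  -0.25] [ 0.23736236 -0.02795936 -1.36965322]
z [0.04958914 0.05143493 0.05245238]
handle top world ((0.49429935216903687, -0.23400628566741943), (0.07467357814311981, 0.019842343404889107), 78.55445861816406)
in tool ((-0.0008241422474384308, 0.0007626302540302277), (0.07467396557331085, 0.01984231173992157), 0.2646532654762268) x range -0.03812465369952223 0.03649815433789994 y -0.009299002132993029 0.010604476179015773
blade z 0.0419921652131866 world ((0.5083768367767334, -0.16434191167354584), (0.06667915731668472, 0.014056336134672165), 78.5556640625)
blade tool ((0.07025124877691269, 0.0010512229055166245), (0.06667941063642502, 0.014056213200092316), 0.2639435827732086) 0.10361064666253057 [ 0.09844668  0.00106631 -0.02279438]
```

View pics/w5.png

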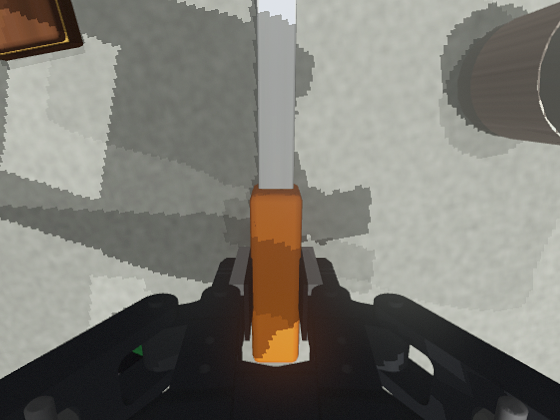

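The blade runs straight up the picture at column 277, the slide case (upper left) and bottle (right) well clear. Entering the rear gap.

Emit:
{"api": "drive_tool", "payload": {
  "motion": [
    {"delta_pos": [0.0011,0.0059,-0.0004],"rot": [0,0,0.25]},
    {"delta_pos": [0.0011,0.0059,-0.0004],"rot": [0,0,0.25]},
    {"delta_pos": [0.0011,0.0059,0],"rot": [0,0,0]},
    {"delta_pos": [0.0011,0.0059,0],"rot": [0,0,0]},
    {"delta_pos": [0,0,0],"rot": [0,0,0]}
  ]
}}

```text
time: 22.95
ee_pos: [0.4976, -0.2085, 0.0169]
tool_rot: [[0.185, 0.983, -0.0], [0.983, -0.185, 0.0], [0.0, -0.0, -1.0]]
force: [-1.7, 0.5, -1.0]
width: 0.0182
grasp_force: 68.6
```

Emit:
{"api": "drive_tool", "payload": {
  "motion": [
    {"delta_pos": [0.0011,0.0059,0],"rot": [0,0,0]},
    {"delta_pos": [0.0011,0.0059,0],"rot": [0,0,0]},
    {"delta_pos": [0.0011,0.0059,0],"rot": [0,0,0]},
    {"delta_pos": [0.0011,0.0059,0],"rot": [0,0,0]}
  ]
}}

```text
time: 23.45
ee_pos: [0.502, -0.1852, 0.0169]
tool_rot: [[0.185, 0.983, 0.0], [0.983, -0.185, -0.0], [-0.0, 0.0, -1.0]]
force: [-0.3, -2.6, -1.1]
width: 0.0184
grasp_force: 68.6
```

Emit:
{"api": "drive_tool", "payload": {
  "motion": [
    {"delta_pos": [0.0011,0.0059,0],"rot": [0,0,0]},
    {"delta_pos": [0.0011,0.0059,0],"rot": [0,0,0]},
    {"delta_pos": [0.0011,0.0059,0],"rot": [0,0,0]},
    {"delta_pos": [0.0011,0.0059,0],"rot": [0,0,0]},
    {"delta_pos": [0.0011,0.0059,0],"rot": [0,0,0]},
    {"delta_pos": [0.0011,0.0059,0],"rot": [0,0,0]},
    {"delta_pos": [0.0011,0.0059,0],"rot": [0,0,0]},
    {"delta_pos": [0.0011,0.0059,0],"rot": [0,0,0]},
    {"delta_pos": [0,0,0],"rot": [0,0,0]}
  ]
}}

```text
time: 24.58
ee_pos: [0.5107, -0.1377, 0.0169]
tool_rot: [[0.185, 0.983, -0.0], [0.983, -0.185, 0.0], [0.0, -0.0, -1.0]]
force: [-0.9, -0.2, -1.5]
width: 0.0182
grasp_force: 68.4
```

Emit:
{"api": "drive_tool", "payload": {
  "motion": [
    {"delta_pos": [0.0005,0.0025,0],"rot": [0,0,0]},
    {"delta_pos": [0.0005,0.0025,0],"rot": [0,0,0]},
    {"delta_pos": [0.0003,0.0015,0],"rot": [0,0,0]},
    {"delta_pos": [0,0,0],"rot": [0,0,0]}
  ]
}}

```text
time: 25.08
ee_pos: [0.512, -0.1316, 0.0169]
tool_rot: [[0.186, 0.983, 0.0], [0.983, -0.186, 0.0], [0.0, 0.0, -1.0]]
force: [0.1, 0.4, -2.8]
width: 0.0182
grasp_force: 68.4
```

Run:
```python
from h import *
w=snap('wrist');save(w,'w6.png');o=w['obs'];print(o['ee_pos'],o['force'])
C=np.array([.531,-.039]);u=np.array([.189,.982]);n=np.array([.982,-.189])
for x in r.cut_out(w,'white_1'):
    P=depth_pts(w,x['mask']); 
    if len(P): print(round(x['conf'],2),x['point'],np.round(np.median(P,0),4),len(P))
T=depth_pts(w,np.ones((420,560),bool));d=np.c_[(T[:,:2]-C)@n,(T[:,:2]-C)@u,T[:,2]]
k=(abs(d[:,0])<.03)&(d[:,1]>.03)&(d[:,1]<.12)&(d[:,2]>.040)&(d[:,2]<.05); print(k.sum()); 
if k.sum()>20: print('cap d-frame',cv2.minEnclosingCircle(d[k,:2].astype(np.float32)),np.percentile(d[k],[1,50,99],axis=0))
for i in range(2): 
    a=snap(['top','scene'][i]); save(a,f'x{i}.png')
    for x in r.cut_out(a,'white_1'):
        P=depth_pts(a,x['mask']); P=P[P[:,2]>.04]
        if len(P): q=np.c_[(P[:,:2]-C)@n,(P[:,:2]-C)@u,P[:,2]]; print(i,round(x['conf'],2),np.round(x['point']),np.round(np.median(q,0),4),np.round(np.percentile(q,98,axis=0),4))
```

```text
[ 0.51202815 -0.13163886  0.0168962 ] [ 0.09489677  0.36303708 -2.79181941]
0.75 [271.1, 79.7] [ 0.5258 -0.0568  0.0554] 283
0.72 [284.5, 25.9] [ 0.5295 -0.0515  0.0995] 8977
0
0 0.54 [271. 174.] [-0.0034  0.0795  0.0432] [0.0152 0.0967 0.0474]
1 0.72 [289. 244.] [0.004  0.0764 0.0442] [0.0194 0.0917 0.0478]
1 0.47 [264. 243.] [-0.0008  0.0007  0.1004] [0.0112 0.018  0.1039]
```

View pics/w6.png

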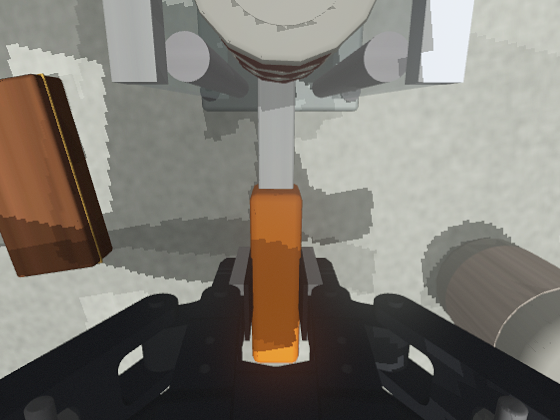

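The blade passes centrally through the rear gap, and the top and scene cameras show the pushed mount at y≈77–79 mm, nearly at the stop. Pushing the last few mm until force shows.

Emit:
{"api": "drive_tool", "payload": {
  "motion": [
    {"delta_pos": [0.0002,0.001,0],"rot": [0,0,0]},
    {"delta_pos": [0.0002,0.001,0],"rot": [0,0,0]},
    {"delta_pos": [0,0,0],"rot": [0,0,0]}
  ]
}}

```text
time: 25.75
ee_pos: [0.5124, -0.1297, 0.0169]
tool_rot: [[0.185, 0.983, 0.0], [0.983, -0.185, -0.0], [-0.0, 0.0, -1.0]]
force: [-1.2, -0.7, -2.6]
width: 0.0184
grasp_force: 68.4
```

Emit:
{"api": "drive_tool", "payload": {
  "motion": [
    {"delta_pos": [0.0002,0.001,0],"rot": [0,0,0]},
    {"delta_pos": [0,0,0],"rot": [0,0,0]}
  ]
}}

```text
time: 26.0
ee_pos: [0.5126, -0.129, 0.0169]
tool_rot: [[0.185, 0.983, -0.0], [0.983, -0.185, -0.0], [-0.0, 0.0, -1.0]]
force: [-1.3, -3.1, -1.7]
width: 0.0188
grasp_force: 68.4
```

Emit:
{"api": "drive_tool", "payload": {
  "motion": [
    {"delta_pos": [0.0001,0.0008,0],"rot": [0,0,0]},
    {"delta_pos": [0,0,0],"rot": [0,0,0]},
    {"delta_pos": [0,0,0],"rot": [0,0,0]}
  ]
}}

```text
time: 26.38
ee_pos: [0.5127, -0.1288, 0.017]
tool_rot: [[0.185, 0.983, 0.0], [0.983, -0.185, -0.001], [-0.001, 0.0, -1.0]]
force: [-1.6, -7.4, -1.3]
width: 0.0184
grasp_force: 68.5
```

Resistance builds (7.4 N) without motion, so the mount is at the stop. Drawing the bar back out along the axis.

Emit:
{"api": "drive_tool", "payload": {
  "motion": [
    {"delta_pos": [-0.0008,-0.0039,0],"rot": [0,0,0]},
    {"delta_pos": [-0.0011,-0.0059,0],"rot": [0,0,0]},
    {"delta_pos": [-0.0015,-0.0079,0],"rot": [0,0,0]},
    {"delta_pos": [-0.0015,-0.0079,0],"rot": [0,0,0]},
    {"delta_pos": [-0.0015,-0.0079,0],"rot": [0,0,0]},
    {"delta_pos": [-0.0015,-0.0079,0],"rot": [0,0,0]},
    {"delta_pos": [-0.0015,-0.0079,0],"rot": [0,0,0]},
    {"delta_pos": [-0.0015,-0.0079,0],"rot": [0,0,0]},
    {"delta_pos": [-0.0015,-0.0079,0],"rot": [0,0,0]},
    {"delta_pos": [-0.0015,-0.0079,0],"rot": [0,0,0]},
    {"delta_pos": [-0.0015,-0.0079,0],"rot": [0,0,0]},
    {"delta_pos": [-0.0015,-0.0079,0],"rot": [0,0,0]},
    {"delta_pos": [-0.0015,-0.0079,0],"rot": [0,0,0]},
    {"delta_pos": [-0.0015,-0.0079,0],"rot": [0,0,0]},
    {"delta_pos": [-0.0015,-0.0079,0],"rot": [0,0,0]},
    {"delta_pos": [0,0,0],"rot": [0,0,0]},
    {"delta_pos": [0,0,0],"rot": [0,0,0]}
  ]
}}

```text
time: 28.5
ee_pos: [0.4912, -0.2404, 0.0169]
tool_rot: [[0.186, 0.983, -0.0], [0.983, -0.186, 0.0], [0.0, -0.0, -1.0]]
force: [-1.1, -0.4, -1.3]
width: 0.0183
grasp_force: 68.5
```

```bash
cat > chk.py <<'E'
from h import *
C=np.array([.531,-.039]);u=np.array([.189,.982]);n=np.array([.982,-.189])
for i in range(2):
    a=snap(['top','scene'][i]); save(a,f'y{i}.png')
    for x in r.cut_out(a,'white_1'):
        P=depth_pts(a,x['mask']); P=P[P[:,2]>.04]
        if len(P): q=np.c_[(P[:,:2]-C)@n,(P[:,:2]-C)@u,P[:,2]]; print(i,round(x['conf'],2),np.round(x['point']),np.round(np.median(q,0),4),np.round(np.percentile(q,[3,98],axis=0),4).tolist())
E
python3 chk.py; python3 bar.py
```

```text
0 0.75 [272. 174.] [-0.0038  0.0814  0.0433] [[-0.0198, 0.0655, 0.0404], [0.0134, 0.0969, 0.048]]
0 0.56 [304. 175.] [0.     0.0007 0.0833] [[-0.0119, -0.014, 0.0805], [0.0142, 0.0168, 0.0884]]
1 0.66 [291. 241.] [0.0037 0.0795 0.0443] [[-0.0141, 0.0634, 0.0413], [0.0197, 0.0956, 0.0488]]
1 0.64 [262. 243.] [-0.0054  0.      0.0845] [[-0.0156, -0.0146, 0.0816], [0.0038, 0.0152, 0.0875]]
28.7 [ 0.4913 -0.2402  0.0169] tool y yaw -10.673894740827391 [-0.46  0.5   1.94  0.    0.7  -0.27] [-0.37139948  0.36116179 -0.26113995]
z [0.04787874 0.04968858 0.05071078]
handle top world ((0.49194806814193726, -0.2410954087972641), (0.07488209009170532, 0.019843949005007744), 79.06189727783203)
in tool ((-0.0007475316524505615, 0.000767996534705162), (0.07488208264112473, 0.019843943417072296), 0.26415205001831055) x range -0.038195879880143724 0.03667899405359802 y -0.009288279874448156 0.010610041884740271
blade z 0.04029675464039942 world ((0.505379855632782, -0.17138102650642395), (0.06633181869983673, 0.014057788997888565), 79.07447052001953)
blade tool ((0.07024804502725601, 0.0010555768385529518), (0.06633178144693375, 0.014057843014597893), 0.2515634298324585) 0.10341113787395728 [ 0.09835073  0.00106245 -0.02280917]
```

Step done: the pushed mount stands at y≈80 mm and the stack's top has dropped to z≈0.085. Laying the bar on the open bench behind the dispenser.

Emit:
{"api": "drive_tool", "payload": {
  "motion": [
    {"delta_pos": [0,-0.01,0],"rot": [0,0,0]},
    {"delta_pos": [0.002,-0.012,0],"rot": [0,0,0]},
    {"delta_pos": [0.004,-0.012,-0.005],"rot": [0,0,0]},
    {"delta_pos": [0.004,0,-0.01],"rot": [0,0,0]},
    {"delta_pos": [0,0,-0.007],"rot": [0,0,0]},
    {"delta_pos": [0,0,-0.003],"rot": [0,0,0]},
    {"delta_pos": [0,0,-0.001],"rot": [0,0,0]},
    {"delta_pos": [0,0,0],"rot": [0,0,0]},
    {"delta_pos": [0,0,0],"rot": [0,0,0]}
  ]
}}

```text
time: 29.92
ee_pos: [0.5015, -0.2745, -0.0089]
tool_rot: [[0.185, 0.983, 0.0], [0.983, -0.185, -0.0], [-0.0, 0.0, -1.0]]
force: [-0.3, -0.4, -0.9]
width: 0.0186
grasp_force: 68.5
```

Emit:
{"api": "drive_tool", "payload": {
  "motion": [
    {"delta_pos": [0,0,-0.001],"rot": [0,0,0]},
    {"delta_pos": [0,0,0],"rot": [0,0,0]},
    {"delta_pos": [0,0,0],"rot": [0,0,0]}
  ]
}}

```text
time: 30.3
ee_pos: [0.5013, -0.2745, -0.0101]
tool_rot: [[0.186, 0.983, 0.0], [0.983, -0.186, -0.0], [-0.0, 0.0, -1.0]]
force: [-0.2, -0.8, -0.7]
width: 0.0185
grasp_force: 68.5
```

Emit:
{"api": "drive_tool", "payload": {
  "motion": [
    {"delta_pos": [0,0,-0.0007],"rot": [0,0,0]},
    {"delta_pos": [0,0,-0.0005],"rot": [0,0,0]},
    {"delta_pos": [0,0,0],"rot": [0,0,0]}
  ]
}}

```text
time: 30.68
ee_pos: [0.5014, -0.2745, -0.0106]
tool_rot: [[0.186, 0.983, 0.0], [0.983, -0.186, -0.0], [-0.0, 0.0, -1.0]]
force: [-2.0, 2.4, 8.4]
width: 0.0184
grasp_force: 70.1
```

Emit:
{"api": "drive_tool", "payload": {
  "motion": [
    {"delta_pos": [0,0,0],"rot": [0,0,0]},
    {"delta_pos": [0,0,0],"rot": [0,0,0]},
    {"delta_pos": [0,0,0],"rot": [0,0,0]},
    {"delta_pos": [0,0,0],"rot": [0,0,0]},
    {"delta_pos": [0,0,0.02],"rot": [0,0,0]},
    {"delta_pos": [0,0,0.04],"rot": [0,0,0]},
    {"delta_pos": [0,0,0.05],"rot": [0,0,0]},
    {"delta_pos": [0,0,0.05],"rot": [0,0,0]},
    {"delta_pos": [0,0,0.04],"rot": [0,0,0]},
    {"delta_pos": [0,0,0],"rot": [0,0,0]},
    {"delta_pos": [0,0,0],"rot": [0,0,0]}
  ],
  "gripper": 0.55
}}

```text
time: 32.05
ee_pos: [0.5008, -0.2742, 0.188]
tool_rot: [[0.185, 0.983, -0.001], [0.983, -0.185, 0.0], [0.0, -0.001, -1.0]]
force: [-0.3, -0.2, -0.7]
width: 0.0385
grasp_force: 0.0
```

```bash
python3 chk.py; python3 bar.py; cp pics/wbar.png pics/w7.png
```

```text
0 0.75 [304. 177.] [-0.      0.      0.0834] [[-0.0151, -0.0163, 0.0787], [0.017, 0.0186, 0.1131]]
0 0.44 [270. 174.] [-0.002   0.0812  0.0438] [[-0.0188, 0.0648, 0.0407], [0.0156, 0.0987, 0.0482]]
1 0.67 [289. 245.] [0.0037 0.08   0.0442] [[-0.0137, 0.0634, 0.0412], [0.0201, 0.0965, 0.048]]
1 0.21 [272. 254.] [ 0.0244 -0.0037  0.0918] [[-0.0229, -0.0226, 0.0429], [0.0292, 0.022, 0.1202]]
32.25 [ 0.5006 -0.2741  0.1872] tool y yaw -10.689647938561684 [-0.5   0.3   1.78 -0.    1.07 -0.32] [ 0.13530551 -0.47743495  0.45002318]
z [0.02086888 0.02235774 0.02362798]
handle top world ((0.5020363926887512, -0.2755177915096283), (0.07343593239784241, 0.01864132471382618), 78.84632110595703)
in tool ((-0.0012767799198627472, 0.002126768697053194), (0.07343602925539017, 0.0186417605727911), 0.45994892716407776) x range -0.03799750452114969 0.035404197773557494 y -0.007414008478029576 0.01163022196098284
blade z 0.013126772339448445 world ((0.5203855633735657, -0.18178124725818634), (0.11220287531614304, 0.013568893074989319), 79.03189849853516)
blade tool ((0.09422901272773743, 0.0027912133373320103), (0.11220268905162811, 0.013566926121711731), 0.2799016535282135) 0.1503417337645146 [0.1453434  0.0027472  0.17497179]
```

View pics/y1.png

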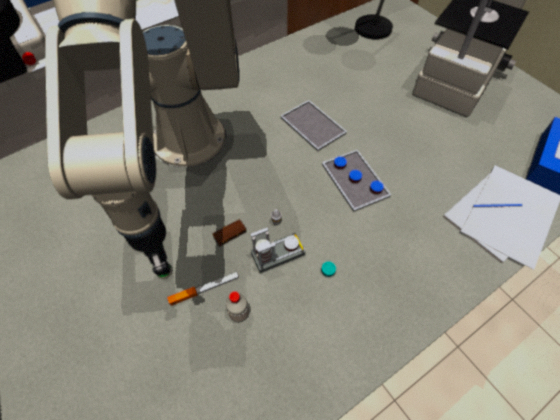

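The scene view shows three blue caps in the far tray around (357,175) and a white mount at the stop (291,243). The lowered stack is at (263,250), the bar lies flat at (203,289), and the bystanders are in place. Handing in.

```bash
python3 -c "
from station import r
print(r.job_done())"
```

```text
the job is handed in; nothing more can be done
None
```

I handed the job in at about 32 s, and the hand-in returned no verdict. By the last camera checks, blue_old stands cap up in the far tray, white_1 is at the stop, the other three have dropped onto the deck, and the bar lies flat on the bench with no bystander visibly moved.

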